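# Walk the bench supply up to its stop and set the keeper behind it

### The job

Walk the heavy bench power supply forward along its white board by pushing its two rubber rear corners in turn, until its front sits flush and square against the metal stop strip with the supply fully on the board; push only on the corners, never on the socket panel between them, and do not let it swing more than about 25 degrees off the board's line. Then stand the aluminium keeper block upright, fully down in the slot in the board behind the supply, so that it cannot creep back, and let go. Leave the bottles and the brush where they are.

Things in the scene. Friction and masses are not known exactly. Their poses are not given: they have to be found in the camera images.
- board: Fixed white board on the bench, 250 (x) x 240 (y) x 15 mm high; origin at the centre of its underside, on the bench top; x points away from the robot, along the supply's way, y to the left. Across its far end runs an aluminium stop strip, 14 mm high above the board, its near face at board x = +105 mm. Place and yaw (up to 0.15 rad) vary.
- slot (a point): Centre of the mouth of the slot through the board, on the board's top face, at board (-39, 0, +15) mm, with the board's axes. The slot is 20 mm along board x and 40 mm along board y, 15 mm deep, with the bench top as its floor. At the start the supply covers it.
- supply: Heavy flat-bottomed grey bench power supply, 110 (x, corner guards included) x 180 (y) x 65 mm high, on the board's top; too wide to grasp; origin at the centre of its underside; x points forward, to its dark front with screen (away from the robot). About 1.2 kg. Home, its origin is at board x = +50 mm; it starts 80 to 105 mm short of that, up to 12 mm sideways and 0.25 rad askew.
- corner_left: Left (+y) black rubber rear corner guard of the supply, 8 x 30 x 63 mm; origin at its centre, at supply (-51, +75, 32.5) mm, supply's axes; its rear face, the place to push, is at supply x = -55 mm. Pushed here (2 to 12 N; mass and friction vary) the supply slides and also turns right, about a point some 55 to 60 mm beyond its centre.
- corner_right: Right (-y) black rubber rear corner guard, the same, at supply (-51, -75, 32.5) mm. Pushed here the supply slides and also turns left.
- socket_panel: Dark socket panel with fan guard and mains inlet on the supply's back, between the corner guards, 112 mm wide (y) and 55 mm high; its rear lies at supply x = -50 mm, its fittings up to -53 mm, set in from the guards' -55 mm; origin at its centre. Not to be pushed.
- keeper: Loose aluminium keeper block, 16 (x) x 36 (y) x 90 mm high, 0.15 kg, standing upright on the bench to the left or right of the board; origin at the centre of its underside, z up. It fits the slot with 2 mm to spare on each side, its 36 mm width along board y; either way round is right. In the slot it stands on the bench top, 75 mm showing above the board.
- squeeze_bottle: White plastic bottle, 46 mm diameter, 100 mm high, on the other side of the board from the keeper; origin at the centre of its underside. Bystander.
- dispenser: Glass solvent dispenser with steel cap, 72 mm diameter, 88 mm high, beyond on the left; origin at the centre of its underside. Bystander.
- brush: Small cleaning brush lying beyond on the right, about 135 x 22 mm, 21 mm high; origin on its underside near the middle, x towards the bristle end. Bystander.

How it is judged:
By the outcome, as a careful person would: the job done as asked, in the order asked, and still so for the second after the job is handed in, with the robot touching nothing.
It also fails if it takes over 72 s, if anything falls off the work surface, if the arm or the gripper's body presses on something with over 40 N, if the wrist force passes 120 N, or if a joint passes its speed limit or range.

### The arm

A 6-joint arm with a two-finger parallel gripper is mounted at the origin on the work surface. World frame = base frame: x ahead of the robot, y to its left, z up, the work surface at z = 0. Lengths are in m, angles in rad, forces in N, time in s.
With the tool pointing down it reaches from about 0.275 to 0.75 m from the base axis. Payload 10.2 kg.
Tool frame: the origin (TCP) lies between the finger pads; the fingertips stand r.tips_ahead ahead of it and the grasp point (between the pads) lies 5 mm behind it (r.tips_ahead is the distance from the TCP to the fingertips, in m); z points along the fingers, x is the direction in which the jaws open and shut, and the axes are right-handed (so a half turn about z gives the same grasp; the last joint's range is limited). The gripper opens to 88 mm and grips with 3 to 60 N. Pads are 18 mm wide; open, the fingers measure 123 mm over their backs; the gripper's body (75 mm by 187 mm) begins 45 mm behind the grasp point.
Start: joints at [-1.384, 0.313, 1.498, -0, 1.331, -0.223], TCP at [0.209, -0.482, 0.253] pointing down, gripper open.
Joint ranges: [-2.94, 2.94], [-0.97, 2.17], [0.19, 2.56], [-1.23, 4.37], [0.02, 3.11], [-2.88, 2.88]. Speed limits (rad/s): [2.39, 2.39, 3.01, 3.14, 3.14, 3.14].

### API

Orientations are given as a 3x3 rotation matrix whose columns are the frame's x, y, z axes.
In Python, from plant import r gives the robot as it stands. The module is installed in compiled form; this text tells all that it offers.
- The arm moves only by the shell command python3 -m jog 'ROWS' [OPENING] [FORCE]. ROWS is JSON, a list of rows, each a list of 4 numbers: the shift along the tool's x, y, z in m, then the turn about the tool's z in rad. In form: [[x, y, z, yaw], ...]. A call has 1 to 12 rows; each row shifts and turns the commanded pose from where the row before left it, along the tool's axes as they then stand; what a row does not reach is not made up. A row lasts 1/8 s, in which the tool goes at most 62.5 mm and 10.7 degrees, less where a joint would pass 70% of its speed; a pose out of reach is approached as far as the arm can. A call with a gripper value outside its range is refused whole. OPENING is the finger opening in m, from 0 to 0.0881, set as the call begins (- or left out, the last holds). The fingers move at their own pace and stop on an object; FORCE is the grip in N (left out, the last holds). Time passes only in rows, so rows that do not move let the fingers close. It gives the time, the measured TCP pose, the force and the opening at its end, in the units of the state.
- r.get_obs(): the state, without advancing time (a new reading comes with each control period).
- r.get_image(name): name is "scene" or "top" or "wrist"; returns (picture, depth): 384x512x3 uint8, blue, green, red; 384x512 float32, m along the optical axis (not along the pixel's ray), 0 where there is no reading.
- r.camera_model(name): a dict with "fx", "fy", "cx", "cy" (pixels), "k1" (the pictures are not rectified: a ray, as slopes to the right and down, at radius r is drawn at 1 + k1 r^2 times it, then the intrinsics apply), "extrinsics" (4x4, takes a point from camera to world coordinates). Camera axes: x right, y up, looking along -z (the intrinsics and any distortion apply to the point x, -y, -z); pixel columns grow to the right and rows downward; lengths in m; the calibration is good to about 2 mm. A picture is of the moment at which its call begins: read the wrist's pose just before it. camera_model takes no time and is no camera call; for the wrist camera it gives the pose at the moment of the call.
- r.close_job(): hands the job in, once; it reports no verdict.
Trained networks look in the newest picture that a camera, given by its name, has taken for a name from the list of things; names that differ only in an ending like _2 or _b are one class to them, and where a whole thing is asked for, a point or a joint stands for the part that bears it (a point fixed in the world has none). Each returns a list of dicts, best first, with "score" (0 to 1); they miss things now and then, are a little off and sometimes report something else, mostly with a low value. They report only what shows in the picture. A call takes as long as a camera call.
- r.trace(camera, target): "pixels" (384x512 bool, what is visible of it) and "box" ([left, top, right, bottom] in pixels, round what is visible of it).
The state is a dict: "time": time; "q": joint angles; "qvel": joint speeds; "effort": joint torques, N m; "tool_pos": TCP position; "ee_rot": TCP orientation; "wrist_force": force on the tool from outside, world axes, zero at the start; "wrist_torque": the same for the moment, N m; "gripper_width": finger opening in m.
Only numpy, scipy, OpenCV 4.12 (cv2) and the standard library are available. Lean on these libraries where they do the work, as an engineer would, in place of code of your own. Each camera call takes 0.05 s, during which the arm holds its last target.

## Working session

There is one attempt and no reset: what is moved stays moved. The work goes in short steps, Python scripts to look and compute and a shell command to move; the robot and the scene stay as the last step left them, time stands still between calls to the robot, and variables do not carry over. Pictures are saved under pics/ and viewed, and the job is handed in when it is done.

```bash
mkdir -p pics; ls
python3 - <<'E'
from plant import r
import cv2,numpy as np
o=r.get_obs();print(o, r.tips_ahead)
for n in("scene","top","wrist"):
    p,d=r.get_image(n);cv2.imwrite(f"pics/{n}0.png",p);m=r.camera_model(n);print(n,m)
E
```

```text
pics
{'time': 0.0, 'q': array([-1.38443990e+00,  3.13422618e-01,  1.49844250e+00,  3.10380078e-06,
        1.33098868e+00, -2.23387653e-01]), 'qvel': array([-0.00139581,  0.00052707, -0.00058904,  0.00197382,  0.00055571,
        0.00080721]), 'effort': array([ 7.95082792e-05, -4.02207899e+01, -2.52270198e+01,  6.94856280e-02,
        3.52872151e-02, -1.06716041e-04]), 'tool_pos': array([ 0.20909833, -0.48131168,  0.25217303]), 'ee_rot': array([[ 3.98373787e-01, -9.17223131e-01, -2.30701953e-04],
       [-9.17222337e-01, -3.98373754e-01,  1.23986918e-03],
       [-1.22914229e-03, -2.82326396e-04, -9.99999205e-01]]), 'wrist_force': array([-0.05132524, -0.03617779,  0.01146941]), 'wrist_torque': array([-0.0321306 ,  0.0456716 ,  0.01547092]), 'gripper_width': 0.08836708633568315} 0.014
scene {'fx': 470.66353690918487, 'fy': 470.66353690918487, 'cx': 257.18766694737417, 'cy': 193.64320962230786, 'k1': -0.18563896398628998, 'extrinsics': array([[-0.7532853 , -0.46774861,  0.46235538,  1.09699598],
       [ 0.65764769, -0.52736211,  0.53794862,  0.61554845],
       [-0.00779602,  0.709295
[... 186 characters left out ...]
.48088484530072, 'k1': 0.021443127758905396, 'extrinsics': array([[-0.02103046,  0.98597952, -0.1655358 ,  0.43093961],
       [-0.99947816, -0.02479437, -0.02070399, -0.01143784],
       [-0.02451807,  0.165014  ,  0.98598643,  1.00767844],
       [ 0.        ,  0.        ,  0.        ,  1.        ]])}
wrist {'fx': 319.9793196098958, 'fy': 319.9793196098958, 'cx': 255.0278931934588, 'cy': 188.34401739176835, 'k1': -0.06504924309978256, 'extrinsics': array([[ 0.39864319,  0.88636604,  0.23545458,  0.26856504],
       [-0.91710555,  0.38556296,  0.10128478, -0.45632775],
       [-0.00100718, -0.25631319,  0.96659326,  0.38410482],
       [ 0.        ,  0.        ,  0.        ,  1.        ]])}
```

View pics/top0.png

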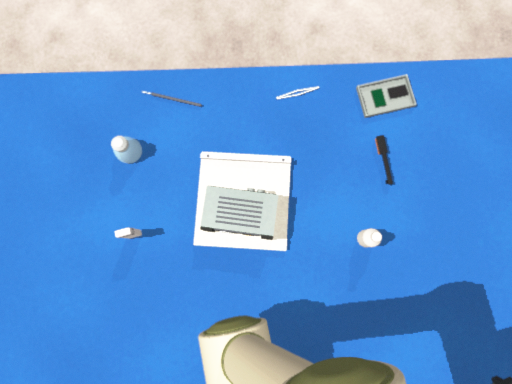

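View pics/scene0.png

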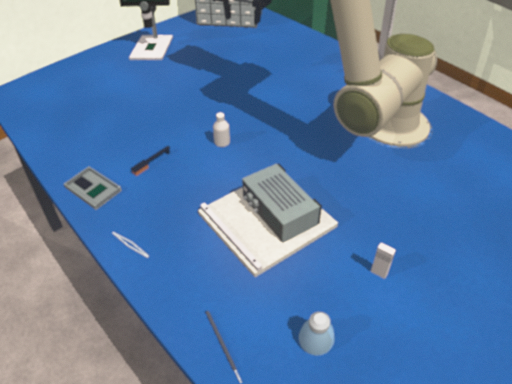

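The top view shows the board at about (243,200), the supply on it at (245,212), the keeper on the left at (128,233), the dispenser at (127,150), the squeeze bottle at (370,238) and the brush at (385,160). Next I measure them.

```bash
cat > h.py <<'E'
from plant import r
import cv2,numpy as np
def rays(cm,uv):
    uv=np.asarray(uv,float).reshape(-1,1,2)
    K=np.array([[cm['fx'],0,cm['cx']],[0,cm['fy'],cm['cy']],[0,0,1]])
    return cv2.undistortPoints(uv,K,np.array([cm['k1'],0,0,0,0]),None,None,None,(3,100,1e-9)).reshape(-1,2) if False else cv2.undistortPoints(uv,K,np.array([cm['k1'],0,0,0,0.])).reshape(-1,2)
def cloud(cm,d):
    h,w=d.shape
    v,u=np.mgrid[:h,:w]
    s=rays(cm,np.stack([u,v],-1)).reshape(h,w,2)
    P=np.stack([s[...,0]*d,-s[...,1]*d,-d],-1)
    E=cm['extrinsics'];W=P@E[:3,:3].T+E[:3,3]
    W[d<=0]=np.nan
    return W
def plane(cm,uv,z):
    s=rays(cm,uv);D=np.c_[s[:,0],-s[:,1],-np.ones(len(s))]
    E=cm['extrinsics'];D=D@E[:3,:3].T;t=(z-E[2,3])/D[:,2]
    return E[:3,3]+D*t[:,None]
def proj(cm,P):
    E=cm['extrinsics'];P=(np.atleast_2d(P)-E[:3,3])@E[:3,:3]
    x=P[:,0]/-P[:,2];y=-P[:,1]/-P[:,2];q=1+cm['k1']*(x*x+y*y)
    return np.c_[cm['fx']*x*q+cm['cx'],cm['fy']*y*q+cm['cy']]
def rect(P2):
    (c,s,a)=cv2.minAreaRect(np.float32(P2*1000));return c,s,a
E
python3 - <<'E'
from h import *
for n in("top","scene"):
    p,d=r.get_image(n);cm=r.camera_model(n);W=cloud(cm,d)
    masks={}
    for t in("board","supply","keeper","squeeze_bottle","dispenser","brush","corner_left","corner_right","socket_panel"):
        L=r.trace(n,t)
        for q in L[:2]:
            m=q['pixels'];w=W[m];w=w[np.isfinite(w[:,0])]
            print(n,t,round(q['score'],2),q['box'],m.sum(),np.round(np.median(w,0),3),np.round(np.percentile(w[:,2],[2,50,98]),3))
        if L: masks[t]=L[0]['pixels']
    for t,zr,z in(("board",(.008,.035),.015),("supply",(.07,.09),.08),("keeper",(.08,.1),.09)):
        if t in masks:
            m=masks[t]&(W[...,2]>zr[0])&(W[...,2]<zr[1])
            v,u=np.nonzero(m)
            print(t,"rect depth",rect(W[m][:,:2]),"rect plane",rect(plane(cm,np.c_[u,v],z)[:,:2]))
    np.savez(f"{n}0.npz",p=p,d=d,**masks)
    cv2.imwrite(f"pics/{n}crop.png",cv2.resize(p[130:270,90:410] if n=="top" else p[120:370,150:420],None,fx=2.4,fy=2.3,interpolation=cv2.INTER_CUBIC))
E
```

```text
top board 0.83 [193.5, 151.6, 292.6, 251.8] 5324 [0.615 0.028 0.016] [0.011 0.016 0.032]
top board 0.27 [195.2, 185.4, 277.9, 237.5] 3293 [0.533 0.04  0.08 ] [0.063 0.08  0.084]
top supply 0.7 [196.8, 184.7, 277.1, 239.9] 3451 [0.533 0.042 0.08 ] [0.015 0.08  0.084]
top squeeze_bottle 0.78 [355.9, 226.3, 383.3, 249.7] 358 [ 0.463 -0.271  0.069] [0.012 0.069 0.103]
top dispenser 0.86 [110.0, 136.3, 143.9, 163.7] 642 [0.705 0.333 0.049] [0.011 0.049 0.09 ]
top brush 0.67 [372.8, 136.4, 391.6, 185.5] 233 [ 0.694 -0.34   0.022] [0.009 0.022 0.025]
top corner_left 0.4 [356.2, 228.7, 384.7, 249.7] 357 [ 0.463 -0.27   0.07 ] [0.009 0.07  0.103]
top corner_left 0.32 [112.4, 135.0, 143.4, 160.5] 686 [0.707 0.334 0.048] [-0.001  0.048  0.09 ]
top corner_right 0.56 [262.2, 237.0, 270.0, 238.4] 29 [ 0.469 -0.022  0.079] [0.07  0.079 0.082]
top corner_right 0.24 [195.9, 152.1, 295.2, 249.9] 5173 [0.616 0.028 0.016] [0.012 0.016 0.031]
board rect depth ((571.3754272460938, 36.029396057128906), (240.43185424804688, 250.1759796142578), 85.20115661621094) rect plane ((571.2745971679688, 36.2000579833
[... 948 characters left out ...]
.031]
board rect depth ((571.6536865234375, 37.82483673095703), (245.78958129882812, 250.8161163330078), 85.16421508789062) rect plane ((572.0758056640625, 34.85365295410156), (258.68243408203125, 252.73265075683594), 85.2192153930664)
supply rect depth ((533.989990234375, 44.14609909057617), (185.70465087890625, 113.05625915527344), 80.7440185546875) rect plane ((537.226806640625, 47.421165466308594), (189.17568969726562, 117.37272644042969), 80.82677459716797)
keeper rect depth ((490.2848815917969, 328.7751770019531), (17.90641975402832, 35.20209503173828), 10.249235153198242) rect plane ((492.74993896484375, 329.71270751953125), (24.876203536987305, 36.32925796508789), 12.653451919555664)
```

View pics/topcrop.png

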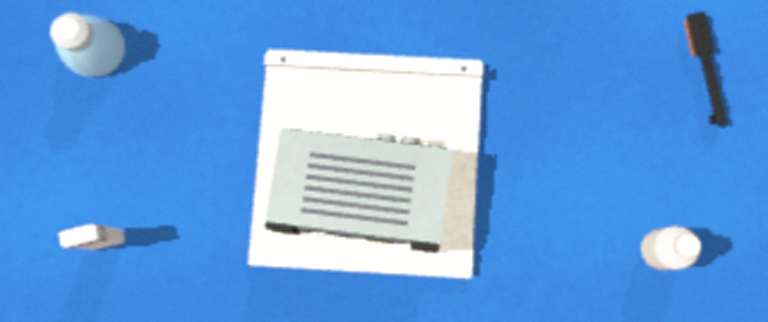

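View pics/scenecrop.png

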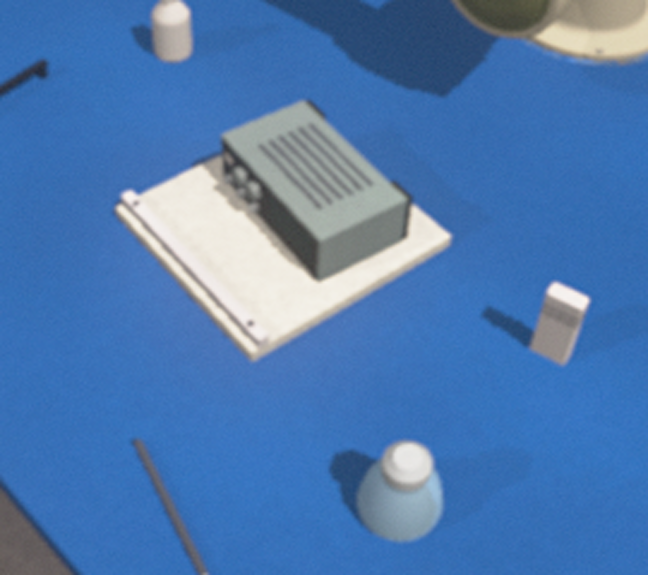

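```bash
python3 -m jog '[[0,0,0,-0.18],[0,0,0,-0.18],[0,0,0,-0.18],[0,0,0,-0.18],[0,0,0,-0.18],[0,0,0,-0.18],[0,0,0,0]]' 0 20
cat > st.py <<'E'
from h import *
import sys
BC=np.array([0.5713,0.0362]);BY=-0.0833
def tob(p):
    c,s=np.cos(BY),np.sin(BY);d=np.asarray(p)[...,:2]-BC
    return np.stack([d[...,0]*c+d[...,1]*s,-d[...,0]*s+d[...,1]*c],-1)
def state():
    o=r.get_obs();R=o['ee_rot']
    print("t %.2f tcp"%o['time'],np.round(o['tool_pos'],4),"board mm",np.round(tob(o['tool_pos'])*1e3,1),"tip z mm %.1f"%(1e3*(o['tool_pos'][2]-.014)),"head rel board deg %.2f"%np.degrees(np.arctan2(R[1,0],R[0,0])-BY),"F",np.round(o['wrist_force'],1),"w %.4f"%o['gripper_width'])
    return o
def supply():
    p,d=r.get_image("top");cm=r.camera_model("top");W=cloud(cm,d)
    B=tob(W);m=(abs(W[...,2]-.08)<.008)&(abs(B[...,0])<.14)&(abs(B[...,1])<.14)
    n,l,s,_=cv2.connectedComponentsWithStats(m.astype(np.uint8))
    k=1+np.argmax(s[1:,4]);v,u=np.nonzero(l==k)
    P=plane(cm,np.c_[u,v],.08);c,sz,a=rect(tob(P))
    if sz[0]<sz[1]: sz=sz[::-1];a-=90   # long side angle
    yaw=(a-90+90)%180-90
    print("supply board mm",np.round(c,1),"size",np.round(sz,1),"yaw deg %.2f"%yaw,"n",len(u))
    y=np.radians(yaw);X=np.array([np.cos(y),np.sin(y)]);Y=np.array([-X[1],X[0]]);c=np.array(c)
    for n_,s_ in(("L",1),("R",-1)): print(" guard rear",n_,np.round(c-55*X+75*s_*Y,1)," front corner",np.round(c+55*X+90*s_*Y,1))
    return p,c,yaw
E
python3 -c "
from st import *
state();p,c,y=supply();cv2.imwrite('pics/t1.png',p)"
```

```text
time: 2.02
tool_pos: [0.2092, -0.4815, 0.2527]
ee_rot: [[0.997, -0.083, 0.0], [-0.083, -0.997, -0.0], [0.0, 0.0, -1.0]]
wrist_force: [0.8, -0.4, -0.6]
gripper_width: 0.0202
t 2.02 tcp [ 0.2092 -0.4815  0.2527] board mm [-317.8 -546.1] tip z mm 238.7 head rel board deg 0.04 F [ 0.8 -0.4 -0.6] w 0.0202
supply board mm [-38.9   3.1] size [179.7 111. ] yaw deg -4.10 n 3171
 guard rear L [-88.4  81.8]  front corner [22.4 88.9]
 guard rear R [-99.1 -67.8]  front corner [  9.5 -90.6]
```

```bash
python3 -m jog '[[0.019,-0.053,0,0],[0.019,-0.053,0,0],[0.019,-0.053,0,0],[0.019,-0.053,0,0],[0.019,-0.053,0,0],[0.019,-0.053,0,0],[0.019,-0.053,0,0],[0.019,-0.053,0,0],[0.019,-0.053,0,0],[0,0,0,0]]' 0 20
python3 -c "
from st import *
state();p,c,y=supply();cv2.imwrite('pics/t2.png',p)"
```

```text
time: 3.32
tool_pos: [0.4187, -0.0171, 0.2527]
ee_rot: [[0.997, -0.079, 0.0], [-0.079, -0.997, 0.0], [0.0, -0.0, -1.0]]
wrist_force: [-0.9, -0.6, -0.6]
gripper_width: 0.0002
t 3.33 tcp [ 0.4187 -0.0171  0.2527] board mm [-147.6  -65.8] tip z mm 238.7 head rel board deg 0.26 F [-0.9 -0.6 -0.6] w 0.0002
supply board mm [-38.9   3.1] size [179.7 111. ] yaw deg -4.11 n 2094
 guard rear L [-88.4  81.8]  front corner [22.4 88.9]
 guard rear R [-99.1 -67.8]  front corner [  9.5 -90.6]
```

View pics/t2.png

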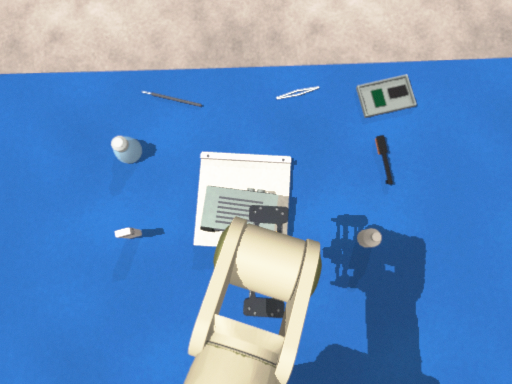

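The arm now hides the supply's middle and right rear, around (270,240). The visible corners still give the same fit, and the gripper body runs along x. Lowering next.

```bash
python3 -m jog '[[0,0,0.053,0],[0,0,0.053,0],[0,0,0.053,0],[0,0,0.051,0],[0,0,0,0]]'
python3 -c "
from st import *
state();p,c,y=supply();p,d=r.get_image('scene');cv2.imwrite('pics/s3.png',cv2.resize(p[60:300,150:450],None,fx=2.5,fy=2.4))"
```

```text
time: 4.0
tool_pos: [0.4163, -0.0206, 0.0409]
ee_rot: [[0.996, -0.085, -0.006], [-0.085, -0.996, 0.002], [-0.006, -0.002, -1.0]]
wrist_force: [0.7, -0.4, 0.5]
gripper_width: 0.0003
t 4.00 tcp [ 0.4163 -0.0206  0.0409] board mm [-149.7  -69.5] tip z mm 26.9 head rel board deg -0.08 F [ 0.7 -0.4  0.5] w 0.0003
supply board mm [-38.9   3.1] size [179.7 111. ] yaw deg -4.11 n 2733
 guard rear L [-88.4  81.8]  front corner [22.4 88.9]
 guard rear R [-99.1 -67.8]  front corner [  9.5 -90.6]
```

View pics/s3.png

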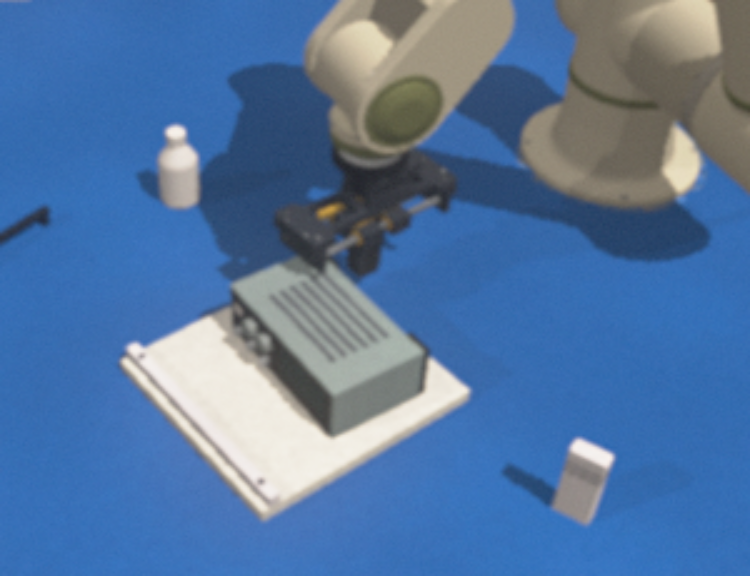

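```bash
python3 -m jog '[[0.014,0,-0.005,0],[0.012,0,0,0],[0.006,0,0,0],[0.006,0.002,0,0],[0.006,0.002,0,0],[0.006,0.003,0,0],[0.006,0.003,0,0],[0,0,0,0]]'
python3 -c "
from st import *
state();p,c,y=supply()"
```

```text
time: 5.1
tool_pos: [0.4733, -0.0346, 0.0482]
ee_rot: [[0.997, -0.081, 0.0], [-0.081, -0.997, -0.0], [0.0, 0.0, -1.0]]
wrist_force: [-1.2, -0.7, 0.8]
gripper_width: 0.0004
t 5.10 tcp [ 0.4733 -0.0346  0.0482] board mm [-91.7 -78.7] tip z mm 34.2 head rel board deg 0.12 F [-1.2 -0.7  0.8] w 0.0004
supply board mm [-27.1   3. ] size [179.8 110.9] yaw deg 7.47 n 2094
 guard rear L [-91.4  70.3]  front corner [15.7 99.4]
 guard rear R [-71.9 -78.5]  front corner [ 39.1 -79.1]
```

```bash
python3 -m jog '[[-0.02,0,0,0],[-0.02,0,0,0],[0,-0.05,0,0],[0,-0.05,0,0],[0,-0.048,0,0],[0,0,0,0]]'
python3 -m jog '[[0.012,0,0,0],[0.009,0,0,0],[0.006,-0.001,0,0],[0.006,-0.002,0,0],[0.006,-0.003,0,0],[0.006,-0.003,0,0],[0.006,-0.003,0,0],[0.006,-0.003,0,0],[0.006,-0.003,0,0],[0,0,0,0]]'
python3 -c "
from st import *
state();p,c,y=supply()"
```

```text
time: 5.9
tool_pos: [0.4453, 0.1186, 0.048]
ee_rot: [[0.997, -0.077, 0.001], [-0.077, -0.997, 0.0], [0.001, -0.0, -1.0]]
wrist_force: [0.7, -0.7, 0.0]
gripper_width: 0.0008
time: 7.15
tool_pos: [0.5099, 0.1285, 0.0475]
ee_rot: [[0.997, -0.082, -0.0], [-0.082, -0.997, 0.0], [-0.0, 0.0, -1.0]]
wrist_force: [-0.7, 1.3, 0.9]
gripper_width: 0.0004
t 7.15 tcp [0.5099 0.1285 0.0475] board mm [-68.9  86.8] tip z mm 33.5 head rel board deg 0.06 F [-0.7  1.3  0.9] w 0.0004
supply board mm [-8.2  4.4] size [179.6 111. ] yaw deg -10.97 n 2440
 guard rear L [-48.   88.5]  front corner [62.9 82.3]
 guard rear R [-76.5 -58.7]  front corner [ 28.6 -94.4]
```

```bash
python3 -m jog '[[-0.023,0,0,0],[-0.023,0,0,0],[0,0.05,0,0],[0,0.05,0,0],[0,0.048,0,0],[0,0,0,0]]'
python3 -m jog '[[0.012,0,0,0],[0.006,0,0,0],[0.006,0.001,0,0],[0.006,0.002,0,0],[0.006,0.002,0,0],[0.006,0.003,0,0],[0.006,0.003,0,0],[0.006,0.003,0,0],[0.006,0.003,0,0],[0.006,0.003,0,0],[0,0,0,0]]'
python3 -c "
from st import *
state();p,c,y=supply()"
```

```text
time: 7.95
tool_pos: [0.452, -0.0174, 0.0479]
ee_rot: [[0.996, -0.086, 0.001], [-0.086, -0.996, -0.001], [0.001, 0.0, -1.0]]
wrist_force: [-0.9, -0.1, -0.6]
gripper_width: 0.0005
time: 9.32
tool_pos: [0.5167, -0.0403, 0.0479]
ee_rot: [[0.997, -0.081, 0.001], [-0.081, -0.997, -0.0], [0.001, 0.0, -1.0]]
wrist_force: [-1.3, -0.8, -1.9]
gripper_width: 0.0007
t 9.32 tcp [ 0.5167 -0.0403  0.0479] board mm [-48.1 -80.8] tip z mm 33.9 head rel board deg 0.11 F [-1.3 -0.8 -1.9] w 0.0007
supply board mm [12.9  3.7] size [179.8 111.2] yaw deg 10.16 n 1955
 guard rear L [-54.5  67.8]  front corner [ 51.2 101.9]
 guard rear R [-28.  -79.9]  front corner [ 82.9 -75.2]
```

```bash
python3 -m jog '[[-0.022,0,0,0],[-0.022,0,0,0],[0,-0.05,0,0],[0,-0.05,0,0],[0,-0.049,0,0],[0,0,0,0]]'
python3 -m jog '[[0.012,0,0,0],[0.008,0,0,0],[0.006,-0.001,0,0],[0.006,-0.002,0,0],[0.006,-0.003,0,0],[0.006,-0.003,0,0],[0.006,-0.003,0,0],[0.006,-0.003,0,0],[0.006,-0.003,0,0],[0,0,0,0]]'
python3 -c "
from st import *
state();p,c,y=supply()"
```

```text
time: 10.12
tool_pos: [0.4844, 0.1146, 0.0481]
ee_rot: [[0.997, -0.077, 0.002], [-0.077, -0.997, 0.0], [0.002, -0.0, -1.0]]
wrist_force: [0.1, -0.8, 0.0]
gripper_width: 0.0006
time: 11.38
tool_pos: [0.5478, 0.1242, 0.0475]
ee_rot: [[0.997, -0.082, -0.0], [-0.082, -0.997, 0.0], [-0.0, -0.0, -1.0]]
wrist_force: [-0.1, -1.0, -0.0]
gripper_width: 0.0005
t 11.38 tcp [0.5478 0.1242 0.0475] board mm [-30.7  85.8] tip z mm 33.5 head rel board deg 0.05 F [-0.1 -1.  -0. ] w 0.0005
supply board mm [32.6  3.8] size [180.  111.3] yaw deg -8.93 n 2339
 guard rear L [-10.1  86.4]  front corner [100.9  84.2]
 guard rear R [-33.4 -61.7]  front corner [ 72.9 -93.6]
```

```bash
python3 -m jog '[[-0.021,0,0,0],[-0.021,0,0,0],[0,0.05,0,0],[0,0.05,0,0],[0,0.05,0,0],[0,0,0,0]]'
python3 -m jog '[[0.012,0,0,0],[0.008,0,0,0],[0.006,0.001,0,0],[0.006,0.002,0,0],[0.005,0.002,0,0],[0.005,0.003,0,0],[0.003,0.002,0,0],[0,0,0,0]]'
python3 -c "
from st import *
state();p,c,y=supply()"
```

```text
time: 12.18
tool_pos: [0.4936, -0.0242, 0.048]
ee_rot: [[0.996, -0.086, 0.001], [-0.086, -0.996, -0.001], [0.001, 0.0, -1.0]]
wrist_force: [1.2, -0.3, 1.1]
gripper_width: 0.0005
time: 13.18
tool_pos: [0.5377, -0.0343, 0.0475]
ee_rot: [[0.997, -0.08, 0.0], [-0.08, -0.997, 0.0], [0.0, -0.0, -1.0]]
wrist_force: [-0.7, 1.0, -0.9]
gripper_width: 0.0007
t 13.18 tcp [ 0.5377 -0.0343  0.0475] board mm [-27.7 -73. ] tip z mm 33.5 head rel board deg 0.17 F [-0.7  1.  -0.9] w 0.0007
supply board mm [44.1  4.4] size [181.6 109.4] yaw deg 3.22 n 1816
 guard rear L [-15.1  76.2]  front corner [93.9 97.3]
 guard rear R [ -6.6 -73.6]  front corner [104.  -82.4]
```

```bash
python3 -m jog '[[-0.021,0,0,0],[0,-0.05,0,0],[0,-0.05,0,0],[0,-0.049,0,0],[0,0,0,0]]'
python3 -m jog '[[0.01,0,0,0],[0.006,0,0,0],[0.004,-0.001,0,0],[0.004,-0.001,0,0],[0,0,0,0]]'
python3 -c "
from st import *
state();p,c,y=supply()"
```

```text
time: 13.85
tool_pos: [0.5287, 0.1183, 0.0478]
ee_rot: [[0.997, -0.077, 0.001], [-0.077, -0.997, 0.0], [0.001, -0.0, -1.0]]
wrist_force: [-0.1, -0.8, 0.2]
gripper_width: 0.0003
time: 14.48
tool_pos: [0.5526, 0.1151, 0.0477]
ee_rot: [[0.997, -0.082, -0.001], [-0.082, -0.997, 0.0], [-0.001, -0.0, -1.0]]
wrist_force: [-3.4, 2.3, 2.2]
gripper_width: 0.0005
t 14.47 tcp [0.5526 0.1151 0.0477] board mm [-25.2  77.1] tip z mm 33.7 head rel board deg 0.06 F [-3.4  2.3  2.2] w 0.0005
supply board mm [47.   4.3] size [179.8 111.2] yaw deg -1.19 n 2176
 guard rear L [-6.5 80.4]  front corner [103.8  93.1]
 guard rear R [ -9.6 -69.6]  front corner [100.1 -86.8]
```

```bash
python3 -m jog '[[-0.02,0,0,0],[0,0.05,0,0],[0,0.05,0,0],[0,0.049,0,0],[0,0,0,0]]'
python3 -m jog '[[0.01,0,0,0],[0.006,0,0,0],[0.003,0,0,0],[0.003,0,0,0],[0,0,0,0]]'
python3 -c "
from st import *
state();p,c,y=supply()"
```

```text
time: 15.15
tool_pos: [0.5209, -0.0345, 0.0479]
ee_rot: [[0.996, -0.086, 0.001], [-0.086, -0.996, -0.001], [0.001, 0.001, -1.0]]
wrist_force: [-0.5, 0.6, -0.2]
gripper_width: 0.0006
time: 15.78
tool_pos: [0.5418, -0.0324, 0.0476]
ee_rot: [[0.997, -0.079, -0.003], [-0.079, -0.997, -0.0], [-0.003, 0.0, -1.0]]
wrist_force: [-8.9, -2.7, 4.6]
gripper_width: 0.0003
t 15.78 tcp [ 0.5418 -0.0324  0.0476] board mm [-23.7 -70.8] tip z mm 33.6 head rel board deg 0.22 F [-8.9 -2.7  4.6] w 0.0003
supply board mm [51.7  5.1] size [182.1 109.7] yaw deg 3.21 n 1770
 guard rear L [-7.4 76.9]  front corner [101.5  98. ]
 guard rear R [  1.  -72.9]  front corner [111.6 -81.7]
```

```bash
python3 -m jog '[[-0.04,0,0,0],[-0.05,0,0,0],[-0.04,0,0,0],[0,0,0,0]]'
python3 -c "
from st import *
state();p,c,y=supply();cv2.imwrite('pics/t4.png',cv2.resize(p[130:280,170:320],None,fx=4,fy=4,interpolation=cv2.INTER_CUBIC))"
```

```text
time: 16.32
tool_pos: [0.4115, -0.0216, 0.0478]
ee_rot: [[0.997, -0.08, -0.001], [-0.08, -0.997, 0.001], [-0.001, -0.0, -1.0]]
wrist_force: [0.9, -0.5, 0.4]
gripper_width: 0.0007
t 16.32 tcp [ 0.4115 -0.0216  0.0478] board mm [-154.4  -70.9] tip z mm 33.8 head rel board deg 0.18 F [ 0.9 -0.5  0.4] w 0.0007
supply board mm [49.   5.3] size [180.  111.8] yaw deg 0.39 n 3042
 guard rear L [-6.6 80. ]  front corner [103.3  95.7]
 guard rear R [ -5.5 -70. ]  front corner [104.6 -84.3]
```

View pics/t4.png

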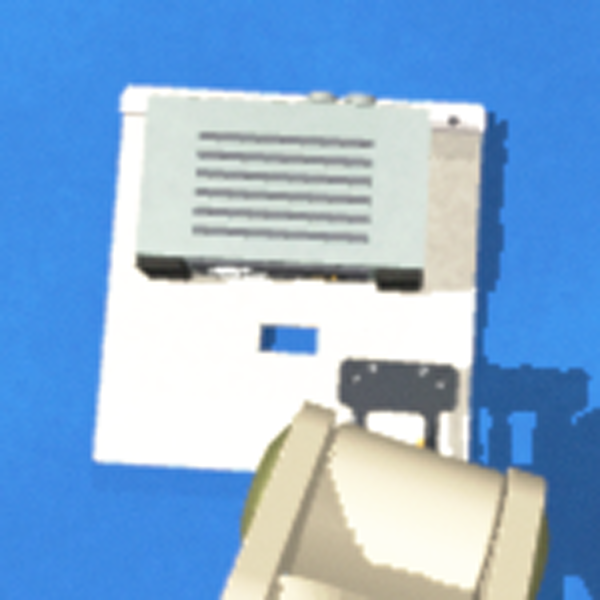

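The supply is nearly home: about 1 mm short, with the left side last and yaw 0.4°. The slot shows clear at (290,338). Next I seat the left corner, then the right, watching the force.

```bash
python3 -m jog '[[0.03,-0.05,0,0],[0.03,-0.05,0,0],[0.03,-0.05,0,0],[0.028,0,0,0],[0,0,0,0]]'
python3 -m jog '[[0.006,0,0,0],[0.002,0,0,0],[0.002,0,0,0],[0,0,0,0]]'
python3 -c "
from st import *
state()"
python3 -m jog '[[0.002,0,0,0],[0,0,0,0]]'
python3 -c "
from st import *
state()"
```

```text
time: 17.0
tool_pos: [0.5447, 0.1182, 0.0474]
ee_rot: [[0.997, -0.08, 0.002], [-0.08, -0.997, -0.0], [0.002, -0.0, -1.0]]
wrist_force: [-0.5, -0.3, 0.3]
gripper_width: 0.0006
time: 17.5
tool_pos: [0.5527, 0.1165, 0.0478]
ee_rot: [[0.997, -0.081, 0.0], [-0.081, -0.997, 0.0], [0.0, -0.0, -1.0]]
wrist_force: [0.4, -0.3, -0.2]
gripper_width: 0.0001
t 17.50 tcp [0.5527 0.1165 0.0478] board mm [-25.2  78.5] tip z mm 33.8 head rel board deg 0.12 F [ 0.4 -0.3 -0.2] w 0.0001
time: 17.75
tool_pos: [0.554, 0.1167, 0.0477]
ee_rot: [[0.997, -0.081, -0.002], [-0.081, -0.997, 0.0], [-0.002, -0.0, -1.0]]
wrist_force: [-4.5, 1.0, 2.8]
gripper_width: 0.0002
t 17.75 tcp [0.554  0.1167 0.0477] board mm [-24.   78.7] tip z mm 33.7 head rel board deg 0.14 F [-4.5  1.   2.8] w 0.0002
```

```bash
python3 -m jog '[[0.002,0,0,0],[0,0,0,0]]'
python3 -c "
from st import *
state()"
python3 -m jog '[[0.002,0,0,0],[0,0,0,0]]'
python3 -c "
from st import *
state()"
```

```text
time: 18.0
tool_pos: [0.5542, 0.1167, 0.0477]
ee_rot: [[0.997, -0.08, -0.007], [-0.08, -0.997, 0.0], [-0.007, 0.0, -1.0]]
wrist_force: [-17.2, 0.5, 11.5]
gripper_width: 0.0005
t 18.00 tcp [0.5542 0.1167 0.0477] board mm [-23.7  78.8] tip z mm 33.7 head rel board deg 0.16 F [-17.2   0.5  11.5] w 0.0005
time: 18.25
tool_pos: [0.5542, 0.1168, 0.0477]
ee_rot: [[0.997, -0.08, -0.012], [-0.08, -0.997, 0.0], [-0.012, 0.001, -1.0]]
wrist_force: [-29.5, 0.4, 20.5]
gripper_width: 0.0005
t 18.25 tcp [0.5542 0.1168 0.0477] board mm [-23.7  78.9] tip z mm 33.7 head rel board deg 0.19 F [-29.5   0.4  20.5] w 0.0005
```

Left is solid against the stop: TCP held at -23.7 while the force rose to 29 N. Now the right.

```bash
python3 -m jog '[[-0.02,0,0,0],[0,0.05,0,0],[0,0.05,0,0],[0,0.048,0,0],[0.01,0,0,0],[0.004,0,0,0],[0,0,0,0]]'
python3 -c "
from st import *
state()"
python3 -m jog '[[0.002,0,0,0],[0.002,0,0,0],[0,0,0,0]]'
python3 -c "
from st import *
state()"
```

```text
time: 19.12
tool_pos: [0.5409, -0.0298, 0.0476]
ee_rot: [[0.997, -0.079, -0.0], [-0.079, -0.997, 0.0], [-0.0, -0.0, -1.0]]
wrist_force: [-0.0, -0.2, -0.1]
gripper_width: 0.0007
t 19.12 tcp [ 0.5409 -0.0298  0.0476] board mm [-24.8 -68.3] tip z mm 33.6 head rel board deg 0.22 F [-0.  -0.2 -0.1] w 0.0007
time: 19.5
tool_pos: [0.542, -0.03, 0.0475]
ee_rot: [[0.997, -0.079, -0.008], [-0.079, -0.997, 0.001], [-0.008, -0.001, -1.0]]
wrist_force: [-16.7, 1.7, 11.8]
gripper_width: 0.0005
t 19.50 tcp [ 0.542  -0.03    0.0475] board mm [-23.7 -68.4] tip z mm 33.5 head rel board deg 0.22 F [-16.7   1.7  11.8] w 0.0005
```

```bash
python3 -m jog '[[-0.04,0,0,0],[-0.06,0,0,0],[-0.03,0,-0.03,0],[0,0,-0.06,0],[0,0,-0.06,0],[0,0,0,0]]' 0.07
cat > kp.py <<'E'
from st import *
def run():
    p,d=r.get_image("scene");cm=r.camera_model("scene");W=cloud(cm,d)
    L=r.trace("scene","keeper")
    print([(round(q['score'],2),q['box']) for q in L[:2]])
    m=L[0]['pixels']&(abs(W[...,2]-.09)<.006);print("keeper top scene",m.sum(),rect(W[m][:,:2]))
    p,d=r.get_image("top");cm=r.camera_model("top");W=cloud(cm,d)
    m=(abs(W[...,2]-.09)<.006)&(abs(W[...,0]-.49)<.05)&(abs(W[...,1]-.33)<.05)
    v,u=np.nonzero(m);print("keeper top topcam",m.sum(),rect(W[m][:,:2]),rect(plane(cm,np.c_[u,v],.09)[:,:2]))
    return p
E
python3 -c "
from kp import *
state();supply();p=run()
cv2.imwrite('pics/t5.png',cv2.resize(p[130:280,90:320],None,fx=3.4,fy=3.4,interpolation=cv2.INTER_CUBIC))
# slot
cm=r.camera_model('top');c,s=np.cos(BY),np.sin(BY)
S=BC+np.array([[c,-s],[s,c]])@np.array([-.039,0]);print('slot world',S,'px',proj(cm,[S[0],S[1],.015]))
hsv=cv2.cvtColor(p,cv2.COLOR_BGR2HSV);m=(hsv[...,1]>120)
uv=proj(cm,[S[0],S[1],.015])[0].astype(int);n,l=cv2.connectedComponents(m.astype(np.uint8));k=l[uv[1],uv[0]];v,u=np.nonzero(l==k);print(len(u));print(rect(tob(plane(cm,np.c_[u,v],.015))))
"
```

```text
time: 20.25
tool_pos: [0.4166, -0.0207, 0.2014]
ee_rot: [[0.997, -0.08, 0.008], [-0.08, -0.997, -0.003], [0.008, 0.002, -1.0]]
wrist_force: [0.1, 0.4, 0.0]
gripper_width: 0.0584
t 20.25 tcp [ 0.4166 -0.0207  0.2014] board mm [-149.4  -69.6] tip z mm 187.4 head rel board deg 0.19 F [0.1 0.4 0. ] w 0.0584
supply board mm [49.7  5.3] size [180.  111.5] yaw deg -0.08 n 3054
 guard rear L [-5.2 80.3]  front corner [104.8  95.2]
 guard rear R [ -5.4 -69.7]  front corner [104.6 -84.8]
[(0.57, [372.5, 240.6, 394.0, 278.3])]
keeper top scene 129 ((489.9905090332031, 328.03216552734375), (18.968685150146484, 36.08228302001953), 3.935816764831543)
keeper top topcam 105 ((489.0745849609375, 323.7901916503906), (16.239545822143555, 36.29609680175781), 13.293963432312012) ((488.9465026855469, 323.0094299316406), (16.00708770751953, 37.080448150634766), 12.761727333068848)
slot world [0.53243523 0.03944494] px [[241.51405105 214.24349467]]
76
((-39.58909606933594, -1.2957706451416016), (13.16147518157959, 31.614290237426758), 3.4290738105773926)
```

View pics/t5.png

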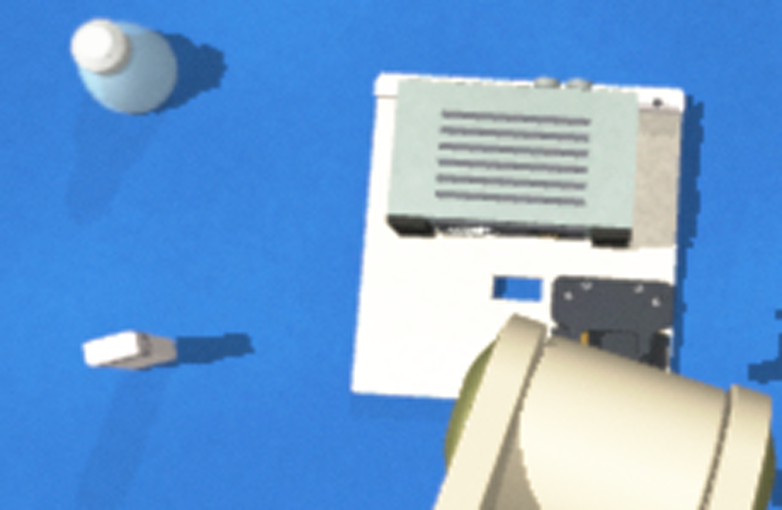

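```bash
python3 -m jog '[[0.007,-0.058,0,0],[0.007,-0.058,0,0],[0.007,-0.058,0,0],[0.007,-0.058,0,0],[0.007,-0.058,0,0],[0.008,-0.06,0,0],[0,0,0,0.18],[0,0,0,0.18],[0,0,0,0.18],[0,0,0,0.18],[0,0,0,0.18],[0,0,0,0.18]]' 0.07
python3 -m jog '[[0,0,0,0.18],[0,0,0,0]]'
cat > wk.py <<'E'
from kp import *
def wk(z=.09,tol=.008,cx=.489,cy=.325,name='w'):
    o=state();cm=r.camera_model("wrist");p,d=r.get_image("wrist");W=cloud(cm,d)
    cv2.imwrite(f'pics/{name}.png',p)
    m=(abs(W[...,2]-z)<tol)&(abs(W[...,0]-cx)<.04)&(abs(W[...,1]-cy)<.04)
    v,u=np.nonzero(m);c,s,a=rect(plane(cm,np.c_[u,v],z)[:,:2]);print(m.sum(),"plane",c,s,a,"depth",rect(W[m][:,:2]),"z",np.median(W[m][:,2]))
    R=o['ee_rot'];dd=np.array([c[0]/1e3,c[1]/1e3])-o['tool_pos'][:2]
    print("in tool x,y mm",np.round(1e3*np.array([R[:2,0]@dd,R[:2,1]@dd]),1),"tool x heading deg",np.degrees(np.arctan2(R[1,0],R[0,0])))
E
python3 -c "
from wk import *
wk(name='w1')"
```

```text
time: 21.95
tool_pos: [0.4858, 0.3246, 0.1957]
ee_rot: [[0.393, -0.919, -0.003], [-0.919, -0.393, -0.001], [-0.0, 0.003, -1.0]]
wrist_force: [0.1, 0.4, 0.5]
gripper_width: 0.0703
time: 22.2
tool_pos: [0.4859, 0.3246, 0.1961]
ee_rot: [[0.229, -0.973, -0.003], [-0.973, -0.229, -0.001], [0.0, 0.003, -1.0]]
wrist_force: [-0.6, -0.2, -0.6]
gripper_width: 0.0696
t 22.20 tcp [0.4859 0.3246 0.1961] board mm [-109.1  280.3] tip z mm 182.1 head rel board deg -71.96 F [-0.6 -0.2 -0.6] w 0.0696
997 plane (488.3377380371094, 325.5376892089844) (16.677257537841797, 34.87206268310547) 13.271096229553223 depth ((487.5022888183594, 325.3724670410156), (15.831809043884277, 35.14253616333008), 13.223560333251953) z 0.08973276845934461
in tool x,y mm [-0.4 -2.6] tool x heading deg -76.73767512653485
```

View pics/w1.png

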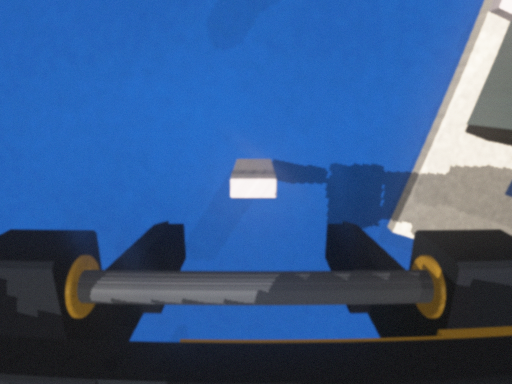

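```bash
python3 -m jog '[[0,-0.002,0.045,0],[0,-0.0005,0.045,0],[0,0,0.043,0],[0,0,0,0]]' 0.07
python3 -m jog '[[0,0,0,0],[0,0,0,0],[0,0,0,0],[0,0,0,0],[0,0,0,0]]' 0.02 30
python3 -c "
from wk import *
state()"
```

```text
time: 22.75
tool_pos: [0.487, 0.3245, 0.0618]
ee_rot: [[0.231, -0.973, -0.006], [-0.973, -0.23, -0.003], [0.001, 0.007, -1.0]]
wrist_force: [0.6, -0.2, -0.1]
gripper_width: 0.0698
time: 23.38
tool_pos: [0.4891, 0.3254, 0.0654]
ee_rot: [[0.228, -0.974, 0.001], [-0.974, -0.228, 0.001], [-0.0, -0.001, -1.0]]
wrist_force: [0.4, -0.2, 5.4]
gripper_width: 0.036
t 23.38 tcp [0.4891 0.3254 0.0654] board mm [-106.   281.4] tip z mm 51.4 head rel board deg -72.05 F [ 0.4 -0.2  5.4] w 0.0360
```

```bash
python3 -m jog '[[0,0,-0.03,0],[0,0,-0.05,0],[0,0,-0.05,0],[0,0,0,0]]'
python3 -c "
from wk import *
state()"
python3 -m jog '[[0.058,0.0045,0,0],[0.058,0.0045,0,0],[0.058,0.0045,0,0],[0.058,0.0045,0,0],[0.056,0.0045,0,0],[0,0,0,0.157],[0,0,0,0.156],[0,0,0,0]]'
cat > sl.py <<'E'
from wk import *
def sl(name):
    o=state();cm=r.camera_model("wrist");p,d=r.get_image("wrist");W=cloud(cm,d)
    c,s=np.cos(BY),np.sin(BY);Rb=np.array([[c,-s],[s,c]])
    q=p.copy()
    for cor,z in(((-49,-20),.015),((-29,-20),.015),((-29,20),.015),((-49,20),.015)):
        w=BC+Rb@(np.array(cor)/1e3);uv=proj(cm,[w[0],w[1],z])[0];cv2.circle(q,tuple(int(round(x)) for x in uv),2,(0,0,255),-1);print(cor,np.round(uv,1))
    cv2.imwrite(f'pics/{name}.png',q)
    np.savez('wr.npz',p=p,d=d)
E
python3 -c "
from sl import *
sl('w2')"
```

```text
time: 23.88
tool_pos: [0.4898, 0.3258, 0.1981]
ee_rot: [[0.228, -0.974, 0.006], [-0.974, -0.228, 0.002], [-0.001, -0.006, -1.0]]
wrist_force: [-0.4, 0.2, -2.0]
gripper_width: 0.0356
t 23.88 tcp [0.4898 0.3258 0.1981] board mm [-105.3  281.8] tip z mm 184.1 head rel board deg -72.05 F [-0.4  0.2 -2. ] w 0.0356
time: 24.88
tool_pos: [0.5319, 0.0396, 0.1933]
ee_rot: [[-0.082, -0.997, -0.003], [-0.997, 0.082, 0.0], [-0.0, 0.003, -1.0]]
wrist_force: [0.5, 0.2, -1.1]
gripper_width: 0.0361
t 24.88 tcp [0.5319 0.0396 0.1933] board mm [-39.6   0.1] tip z mm 179.3 head rel board deg -89.93 F [ 0.5  0.2 -1.1] w 0.0361
(-49, -20) [274.2 180.2]
(-29, -20) [274.6 160.3]
(-29, 20) [233.8 160.3]
(-49, 20) [234.1 180.1]
```

View pics/w2.png

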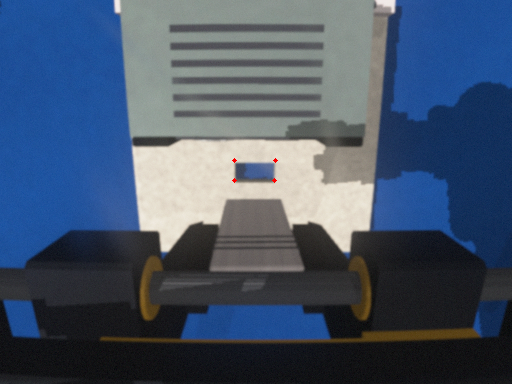

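Run:
```python
from sl import *
o=r.get_obs();cm=r.camera_model("wrist");f=np.load('wr.npz');p=f['p'];d=f['d'];W=cloud(cm,d)
R=o['ee_rot'];T=(W-o['tool_pos'])@R
for row in(201,204,208,215,225,235,245):
    seg=[(u,np.round(1e3*T[row,u],1)) for u in (224,240,255,270,284)]
    print(row,seg)
print("gray col255",p[190:212,255].mean(-1).astype(int))
zb=-(0-0.0654)
for x in(-.018,.018):
    print("expected bottom corner",proj(cm,(o['tool_pos']+R@np.array([x,-.008,0.0654]))))
q=cv2.resize(p[140:290,190:320],None,fx=5,fy=5,interpolation=cv2.INTER_CUBIC)[:600];cv2.imwrite('pics/w2b.png',q)
```

```text
201 [(224, array([-30.5,  30.8, 178.8])), (240, array([-8.4, -6.2, 58.8])), (255, array([ 1. , -6.4, 58. ])), (270, array([10.3, -6.4, 58.1])), (284, array([ 30.5,  31. , 179.3]))]
204 [(224, array([-30.6,  34.1, 179.2])), (240, array([-8.1, -6.1, 52.9])), (255, array([ 1. , -6.4, 52. ])), (270, array([10. , -6.2, 52.5])), (284, array([ 30.5,  33.8, 178.2]))]
208 [(224, array([-17. ,  -6.2,  44.9])), (240, array([-7.7, -6.5, 43.9])), (255, array([ 1. , -6.3, 44.7])), (270, array([ 9.7, -6.3, 44.5])), (284, array([17.9, -6.1, 45.2]))]
215 [(224, array([-15.9,  -6. ,  33.2])), (240, array([-7.2, -6.2, 32.9])), (255, array([ 1. , -6.2, 32.8])), (270, array([ 9.1, -6.4, 32.4])), (284, array([16.9, -5.9, 33.7]))]
225 [(224, array([-14.5,  -6.2,  17.9])), (240, array([-6.5, -6.1, 18.2])), (255, array([ 1. , -6.5, 17.2])), (270, array([ 8.5, -6.4, 17.4])), (284, array([15.4, -6.5, 17.1]))]
235 [(224, array([-13.3,  -6.3,   5.1])), (240, array([-5.9, -6.2,  5.3])), (255, array([ 1. , -6.5,  4.8])), (270, array([ 7.9, -6.6,  4.6])), (284, array([14.3, -6.7,  4.2]))]
245 [(224, array([-12.3,  -6.5,  -6.2])), (240, array([-5.4, -6.3, -5.7])), (255, array([ 1. , -6.5, -6.1])), (270, array([ 7.4, -6.7, -6.5])), (284, array([13.5, -6. , -4.9]))]
gray col255 [211 212 211 212 210 208 209 205 186 146 112 107 106 110 108 109 104 106
 106 105 101 105]
expected bottom corner [[225.40204686 195.23349515]]
expected bottom corner [[281.51801022 195.24407886]]
```

View pics/w2b.png

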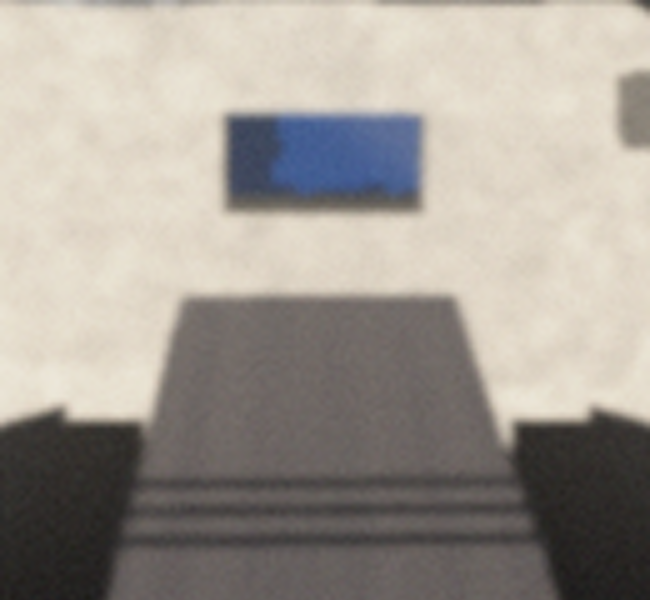

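Run:
```python
from sl import *
o=r.get_obs();cm=r.camera_model("wrist");R=o['ee_rot']
P=plane(cm,[(235.2,162.4),(274.0,162.4),(235.2,181.6),(274.,181.6),(254.6,172.)],.015)
print(np.round(1e3*((P-o['tool_pos'])@R),1)); print(tob(P)*1e3)
# keeper bottom edge at tool z: solve x at rows
for uv in((226,199),(281,199)):
    print(1e3*((plane(cm,[uv],o['tool_pos'][2]-.0654)-o['tool_pos'])@R).round(4))
```

```text
[[-18.5  -8.9 178.5]
 [ 19.7  -8.9 178.5]
 [-18.8  10.5 178.6]
 [ 20.   10.5 178.6]
 [  0.6   0.7 178.5]]
[[-31.02276772  18.78995069]
 [-30.88654046 -19.34178334]
 [-50.4508861   19.02377736]
 [-50.31219496 -19.7020579 ]
 [-40.5979412   -0.30759356]]
[[-17.7  -5.5  65.4]]
[[17.7 -5.5 65.4]]
```

```bash
python3 -m jog '[[0.0003,-0.0015,0.03,0],[0,0,0.03,0],[0,0,0.028,0],[0,0,0.012,0],[0,0,0,0]]'
python3 -c "
from sl import *
sl('w3');f=np.load('wr.npz');q=cv2.resize(f['p'][140:260,190:320],None,fx=5,fy=5,interpolation=cv2.INTER_CUBIC);cv2.imwrite('pics/w3b.png',q)
p,d=r.get_image('scene');cv2.imwrite('pics/s4.png',cv2.resize(p[120:280,200:380],None,fx=4,fy=3.7,interpolation=cv2.INTER_CUBIC))"
```

```text
time: 25.55
tool_pos: [0.5337, 0.0394, 0.0944]
ee_rot: [[-0.082, -0.997, -0.001], [-0.997, 0.082, 0.0], [-0.0, 0.001, -1.0]]
wrist_force: [1.0, -0.2, -1.0]
gripper_width: 0.0363
t 25.55 tcp [0.5337 0.0394 0.0944] board mm [-37.7   0. ] tip z mm 80.4 head rel board deg -89.91 F [ 1.  -0.2 -1. ] w 0.0363
(-49, -20) [282.2 216.1]
(-29, -20) [282.9 188.5]
(-29, 20) [224.4 188.4]
(-49, 20) [225. 216.]
```

View pics/w3b.png

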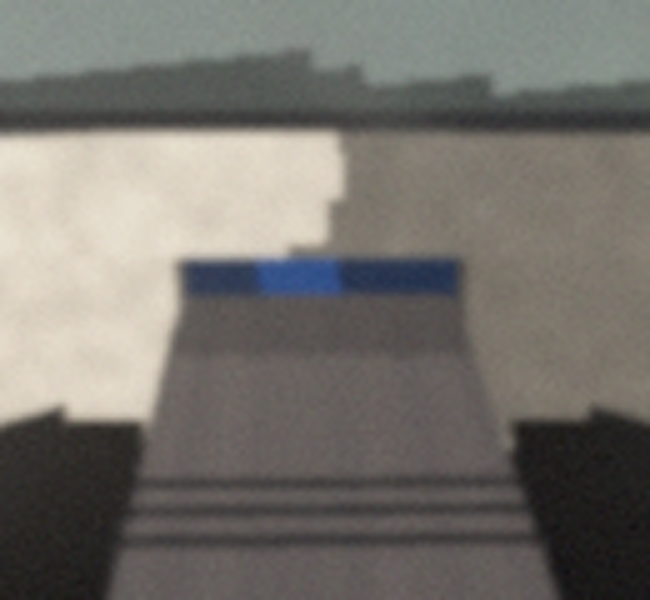

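View pics/s4.png

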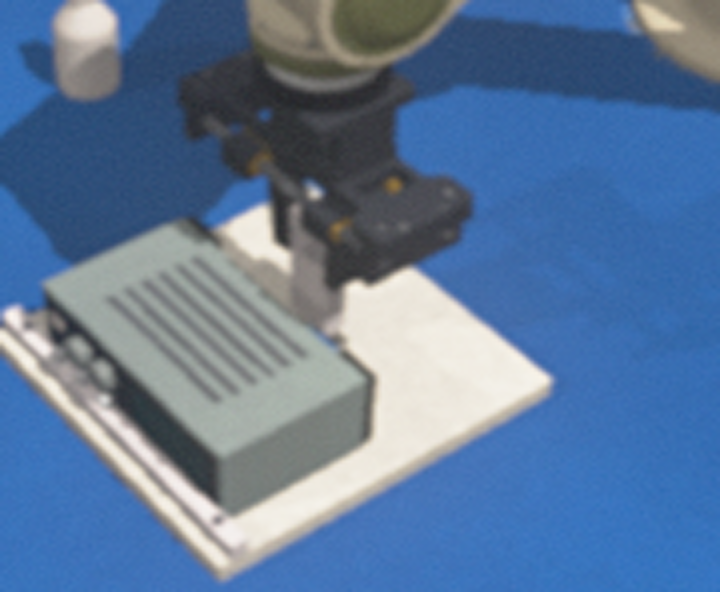

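Run:
```python
from sl import *
o=r.get_obs();cm=r.camera_model("wrist");R=o['ee_rot'];f=np.load('wr.npz')
print(1e3*((plane(cm,[(226.2,191.6),(281.4,191.6)],.015)-o['tool_pos'])@R))
print(1e3*((plane(cm,[(226.2,199),(281.4,199)],o['tool_pos'][2]-.0654)-o['tool_pos'])@R))
W=cloud(cm,f['d']);T=(W-o['tool_pos'])@R
for row in(202,205,210,220,230): print(row,np.round(1e3*T[row,[235,255,275]],1).tolist())
```

```text
[[-18.85858974  -6.2149923   80.60426256]
 [ 19.16785262  -6.22282145  80.60813534]]
[[-17.55490968  -5.47402816  65.4063851 ]
 [ 17.97134039  -5.48155029  65.41000355]]
202 [[-11.4, -6.0, 57.2], [1.0, -6.2, 56.8], [13.3, -6.2, 56.5]]
205 [[-11.0, -6.2, 50.5], [1.0, -6.3, 50.4], [12.9, -6.3, 50.2]]
210 [[-10.4, -6.2, 41.3], [1.0, -6.6, 40.2], [12.4, -6.2, 41.3]]
220 [[-9.5, -6.0, 25.5], [1.0, -6.4, 24.4], [11.4, -6.4, 24.6]]
230 [[-8.6, -6.3, 11.1], [1.0, -6.3, 11.3], [10.5, -6.4, 10.9]]
```

```bash
python3 -m jog '[[0.0002,0.0005,0.006,0],[0,0,0.006,0],[0,0,0.003,0],[0,0,0.003,0],[0,0,0,0]]'
python3 -c "
from sl import *
state()"
```

```text
time: 26.28
tool_pos: [0.5333, 0.0391, 0.0765]
ee_rot: [[-0.083, -0.997, -0.0], [-0.997, 0.083, 0.0], [-0.0, 0.0, -1.0]]
wrist_force: [0.7, -0.3, -1.4]
gripper_width: 0.036
t 26.27 tcp [0.5333 0.0391 0.0765] board mm [-38.1  -0.2] tip z mm 62.5 head rel board deg -89.99 F [ 0.7 -0.3 -1.4] w 0.0360
```

It is in the slot mouth with no contact force. Continuing down.

```bash
python3 -m jog '[[0,0,0.003,0],[0,0,0.003,0],[0,0,0.002,0],[0,0,0.001,0],[0,0,0.001,0],[0,0,0,0]]'
python3 -c "
from sl import *
state()"
```

```text
time: 27.02
tool_pos: [0.5334, 0.0391, 0.0667]
ee_rot: [[-0.083, -0.997, -0.0], [-0.997, 0.083, 0.0], [-0.0, 0.0, -1.0]]
wrist_force: [-0.4, 0.1, -1.3]
gripper_width: 0.0357
t 27.02 tcp [0.5334 0.0391 0.0667] board mm [-38.   -0.3] tip z mm 52.7 head rel board deg -90.00 F [-0.4  0.1 -1.3] w 0.0357
```

```bash
python3 -m jog '[[0,0,0.001,0],[0,0,0,0]]'
python3 -m jog '[[0,0,0.0007,0],[0,0,0,0]]'
python3 -c "
from sl import *
state()"
```

```text
time: 27.28
tool_pos: [0.5333, 0.0391, 0.0657]
ee_rot: [[-0.083, -0.997, -0.0], [-0.997, 0.083, 0.0], [-0.0, 0.0, -1.0]]
wrist_force: [1.5, -0.1, -2.1]
gripper_width: 0.0357
time: 27.52
tool_pos: [0.5336, 0.0391, 0.0654]
ee_rot: [[-0.083, -0.997, 0.001], [-0.997, 0.083, -0.0], [0.0, -0.001, -1.0]]
wrist_force: [-0.8, 0.2, 3.8]
gripper_width: 0.0359
t 27.52 tcp [0.5336 0.0391 0.0654] board mm [-37.8  -0.2] tip z mm 51.4 head rel board deg -89.99 F [-0.8  0.2  3.8] w 0.0359
```

The floor was felt at the same height as on the bench. Releasing.

```bash
python3 -m jog '[[0,0,0,0],[0,0,0,0],[0,0,0,0],[0,0,0,0]]' 0.065
python3 -m jog '[[0,0,-0.02,0],[0,0,-0.04,0],[0,0,-0.05,0],[0,0,-0.05,0],[0,0.05,-0.02,0],[0,0.05,0,0],[0,0.05,0,0],[0,0.05,0,0],[0,0,0,0]]'
python3 - <<'E'
from kp import *
state();supply()
p,d=r.get_image("top");cm=r.camera_model("top");W=cloud(cm,d);B=tob(W)
cv2.imwrite('pics/t6.png',cv2.resize(p[130:280,170:320],None,fx=4,fy=4,interpolation=cv2.INTER_CUBIC))
m=(abs(B[...,0]+.039)<.03)&(abs(B[...,1])<.04)&(W[...,2]>.06)&(W[...,2]<.12)
v,u=np.nonzero(m)
if len(u):print("keeper top z",np.median(W[m][:,2]),rect(tob(plane(cm,np.c_[u,v],.09))))
p,d=r.get_image("scene");cm=r.camera_model("scene");W=cloud(cm,d);B=tob(W)
m=(abs(B[...,0]+.039)<.018)&(abs(B[...,1])<.03)&(W[...,2]>.083)&(W[...,2]<.12)
print("scene keeper top z",np.percentile(W[m][:,2],[10,50,90]),rect(B[m]))
cv2.imwrite('pics/s5.png',cv2.resize(p[60:370,120:420],None,fx=2.2,fy=1.9,interpolation=cv2.INTER_CUBIC))
E
```

```text
time: 28.02
tool_pos: [0.5334, 0.0391, 0.065]
ee_rot: [[-0.083, -0.997, -0.0], [-0.997, 0.083, 0.0], [-0.0, 0.0, -1.0]]
wrist_force: [-0.2, 0.3, -0.5]
gripper_width: 0.0652
time: 29.15
tool_pos: [0.3321, 0.0561, 0.2453]
ee_rot: [[-0.083, -0.997, 0.001], [-0.997, 0.083, -0.0], [0.0, -0.001, -1.0]]
wrist_force: [0.4, -0.7, 0.2]
gripper_width: 0.065
t 29.15 tcp [0.3321 0.0561 0.2453] board mm [-240.   -0.] tip z mm 231.3 head rel board deg -89.98 F [ 0.4 -0.7  0.2] w 0.0650
supply board mm [49.6  5.3] size [179.9 111.5] yaw deg -0.01 n 3042
 guard rear L [-5.4 80.3]  front corner [104.6  95.3]
 guard rear R [ -5.4 -69.7]  front corner [104.6 -84.7]
keeper top z 0.09027953280822115 ((-39.79130935668945, -1.4982242584228516), (17.077754974365234, 36.572898864746094), 3.398149251937866)
scene keeper top z [0.08582944 0.09058825 0.09299209] ((-38.646121978759766, 2.8655128479003906), (39.086421966552734, 18.562833786010742), 88.15616607666016)
```

View pics/t6.png

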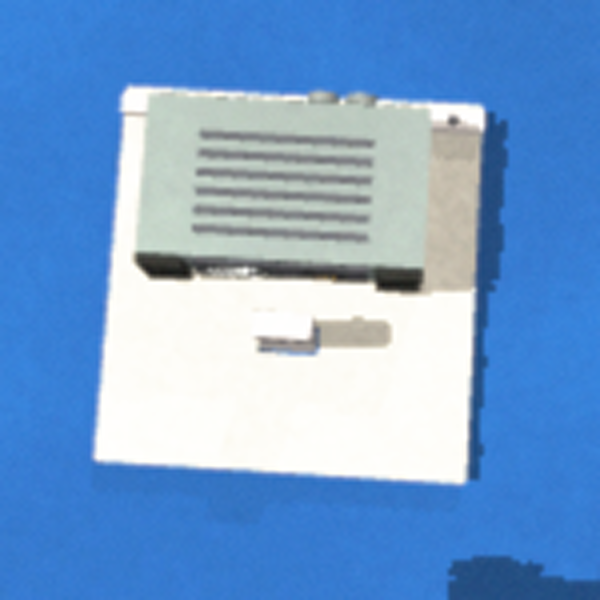

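View pics/s5.png

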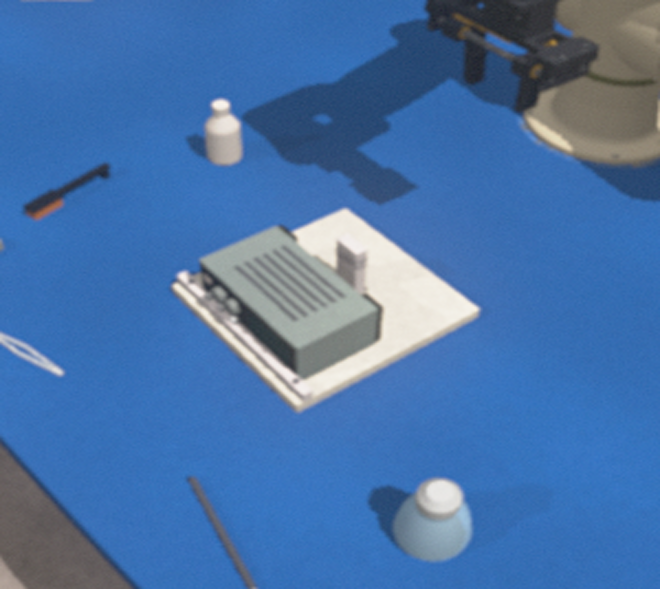

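The supply is flush on the stop strip, the keeper stands upright in the slot at (285,330) in the top crop, its top at z = 90 mm, and the bystanders are where they were. Handing in.

```bash
python3 -c "
from plant import r
print(r.close_job())"
```

```text
the job is handed in; nothing more can be done
None
```

The supply is home against the stop strip and the keeper stands down in the slot. I handed the job in at about 29 s; no verdict was reported.

- **Pushing:** I walked the supply forward with alternating pushes on the two rubber rear corners only. It stayed within about 11° of the board's line at every check. I then seated each corner against the stop with about 17–30 N. Both held solid at the same depth.
- **Supply, last check:** yaw 0.0°. Its centre is at board x = 49.6 mm and its front at 104.6 mm, against 105 mm nominal. It sits 5 mm to the left, fully on the board.
- **Keeper:** it went into the slot without side contact and met the floor at the same tool height as on the bench. It stayed up after I let go, with its top at z = 90 mm.
- **Other things:** the bottles and the brush look unmoved in the final scene picture, and the robot is clear of everything.

**Disagreements between readings:**
- Two supply fits taken while the gripper hid part of it gave a false 3° yaw. I replaced them with clear views.
- The top and scene cameras differ by about 4 mm on the keeper's sideways position in the slot. The slot's clearance is only 2 mm a side, so I take this as camera and fit error.

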